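# Relieve the pump and snap the dust cap onto its outlet

### The job

First press the sprung relief treadle down to its stop and let it come back up. Then take the big grey snap cap, push it mouth-down onto the pump's upright brass spigot until it clicks home, and keep pressing after the click: finish while still holding the cap firmly down on the spigot, without letting up. Leave the other parts on the counter where they are.

Things in the scene. Friction and masses are not known exactly. Their poses are not given: they have to be found in the camera images.
- treadle (a joint): hinge of the relief treadle, rad: 0 = sprung fully up (as found), grows as its free end is pushed down, stop at 0.30. A return spring needs about 3 N at the pad to start it and about 8 N to hold it at the stop; it springs back up when let go.
- treadle_pad (a point): centre of the top of the black ribbed rubber pad (46 x 46 mm) near the free end of the steel treadle plate (118 x 48 mm); moves with the treadle. 79 mm above the counter when up, the pad then sloping 16 degrees (free end higher); it goes 26 mm down to the stop, where the plate is level. Frame: x from the free end towards the hinge, y along the hinge.
- treadle_hinge (a point): middle of the treadle's hinge line, 48 mm above the counter, on the fixed relief valve base (dark plate 150 x 70 mm); its y axis is the hinge line and the pad lies 85 mm to its -x side. Its place and yaw vary; the valve may stand left or right of the robot.
- cap_center (a point): centre (half-way up) of the big grey plastic snap cap: round, 48 mm across, 34 mm high, closed flat top, open underneath with a 3.5 mm bead inside its mouth (bore at the bead 35 mm, above it 41 mm, 28 mm deep). It stands mouth-down on the counter, so this point is 17 mm over the counter; z is its axis, up towards the closed top. About 35 g. It is the larger of two grey caps.
- spigot_top (a point): centre of the flat top of the pump's upright brass spigot, 72 mm above the counter; z up. 32 mm in diameter, 32 mm tall. Four sprung steel balls stick out of its side, 17 mm below the top. A cap set on loosely rests on the balls, its centre 5 mm ABOVE this point; pushing takes up to about 12 N, drops as the bead passes the balls (click); home, its top bears on the spigot, its centre 11 mm BELOW.
- port: pump head: fixed grey block 84 x 84 x 40 mm under the spigot, origin on the counter under the spigot's axis. A dark ribbed motor (up to 79 mm high, 80 mm wide) lies along its +x axis from 42 to 194 mm; brass side pipes along y to 62 mm, 34 mm high. Place and yaw vary; it may stand left or right of the robot.
- small_cap: bystander: small grey cap, 30 mm across, 24 mm high, stands on the counter; origin at the centre of its underside.
- bushing: bystander: brass reducing bushing, 30 mm high, hexagon about 42 mm across on top; origin at the centre of its underside.
- elbow: bystander: grey pipe elbow, about 90 mm long, 77 mm high; origin on the counter under it.
- tape: bystander: white roll of thread tape, 56 mm across, 14 mm high; origin under its centre.
- wrench: bystander: steel wrench, 190 mm long, lying at the left side; origin under its middle.
There are look-alikes about, which are no part of the job. What is shaped like the part that bears cap_center but green is not meant. Leave any pink look-alike of the part that bears treadle alone.

How it is judged:
By the outcome, as a careful person would: the job done as asked, in the order asked, and still so for the second after the job is handed in, while the arm keeps its last pose, push and grip.
It also fails if it takes over 51 s, if anything falls off the work surface, if the arm or the gripper's body presses on something with over 40 N, if the wrist force passes 120 N, or if a joint passes its speed limit or range.

### The arm

A 7-joint arm with a two-finger parallel gripper is mounted at the origin on the work surface. World frame = base frame: x ahead of the robot, y to its left, z up, the work surface at z = 0. Lengths are in m, angles in rad, forces in N, time in s.
With the tool pointing down it reaches from about 0.425 to 1.025 m from the base axis. Payload 9.4 kg.
Tool frame: the origin (TCP) lies where the fingers leave the gripper's body, on its centre line; the fingertips stand robot.tips_ahead ahead of it and the grasp point (between the pads) lies 65 mm ahead of it (robot.tips_ahead is the distance from the TCP to the fingertips, in m); x points along the fingers, y is the direction in which the jaws open and shut, and the axes are right-handed (so a half turn about x gives the same grasp; the last joint's range is limited). The gripper opens to 93 mm and grips with 3 to 60 N. Pads are 15 mm wide; open, the fingers measure 128 mm over their backs; the gripper's body (75 mm by 188 mm) begins 65 mm behind the grasp point.
Start: joints at [1.219, 0.599, -0.003, 1.599, 0.002, 0.943, -0.08], TCP at [0.197, -0.698, 0.303] pointing down, gripper open.
Joint ranges: [-2.57, 2.57], [-0.35, 1.97], [-1.29, 1.29], [0.11, 2.56], [-1.05, 4.19], [0.11, 1.86], [-2.63, 2.63]. Speed limits (rad/s): [2.22, 2.22, 3.01, 3.01, 3.14, 3.14, 3.14].

### API

Orientations are given as a 3x3 rotation matrix whose columns are the frame's x, y, z axes.
In Python, from workcell import robot gives the robot as it stands. Calls block until the motion is done:
- robot.goto(position, orientation): joint-space move of the TCP to a pose.
- robot.servo_line(position, rot=None, rate=0.15): straight line of the TCP; rot=None keeps the orientation; rate is the mean speed in m/s.
- robot.move_j(angles): joint-space move.
- robot.gripper_to(opening, newtons=None): finger opening in m; newtons is the grip in N (None keeps the last); returns when the fingers have stopped.
- robot.pause(seconds).
- robot.solve_ik(position, orientation): joint angles nearest the present ones, or None.
- robot.snapshot(name): name is "scene" or "top"; returns a dict with "frame" (420x560x3 uint8, red, green, blue), "K" (3x3 intrinsics, pixels), "dist_coeffs" ([k1, k2, p1, p2, k3] as OpenCV has them; the pictures are not rectified), "R" (3x3) and "t" (3): a world point X has camera coordinates R X + t. Camera axes: x right, y down, z forward; pixel columns grow to the right and rows downward; lengths in m; the calibration is good to about 2 mm. A picture is of the moment at which its call begins. There is no depth.
A pose or a line that the arm cannot do raises robot.MotionError and nothing moves.
- robot.close_job(): hands the job in, once; it reports no verdict.
Readings, each from a call of its own:
- robot.current_clock(): time.
- robot.current_q(): joint angles.
- robot.current_qd(): joint speeds.
- robot.current_effort(): joint torques, N m.
- robot.current_position(): TCP position.
- robot.current_eef_rot(): TCP orientation.
- robot.current_wrist_force(): force on the tool from outside, world axes, zero at the start.
- robot.current_torque(): the same for the moment, N m.
- robot.current_gripper_width(): finger opening in m.
Only numpy, scipy, OpenCV 4.12 (cv2) and the standard library are available. Lean on these libraries where they do the work, as an engineer would, in place of code of your own. Each camera call takes 0.05 s, during which the arm holds its last target. There are 200 camera calls.

## Working session

There is one attempt and no reset: what is moved stays moved. The work goes in short steps, each a Python script; the robot and the scene stay as the last script left them, time stands still between calls to the robot, and variables do not carry over. Pictures are saved under pics/ and viewed, about 8 in all and at most 12, crops included, and the job is handed in when it is done.

```bash
ls; mkdir -p pics
python3 - <<'E'
from workcell import robot
import cv2,numpy as np,pickle
for n in("scene","top"):
    s=robot.snapshot(n); pickle.dump(s,open(f"pics/{n}0.pkl","wb"))
    cv2.imwrite(f"pics/{n}0.png",cv2.resize(s["frame"][:,:,::-1],(800,600),interpolation=cv2.INTER_CUBIC))
    print(n,s["K"],s["dist_coeffs"],-s["R"].T@s["t"],s["R"][2])
print(robot.tips_ahead,robot.current_position(),robot.current_eef_rot(),robot.current_clock())
E
```

```text
pics
scene [[543.03557704   0.         275.88391983]
 [  0.         543.03557704 208.02605559]
 [  0.           0.           1.        ]] [-0.0103446  0.         0.         0.         0.       ] [1.3122062  0.24178501 1.11261481] [-0.57614833 -0.12352495 -0.80795711]
top [[414.29588608   0.         279.36602069]
 [  0.         414.29588608 213.95322264]
 [  0.           0.           1.        ]] [-0.07183058  0.          0.          0.          0.        ] [0.49319355 0.08016434 0.92331489] [ 0.0797032  -0.00134272 -0.99681774]
0.0841 [ 0.19664539 -0.69748846  0.30193624] [[-5.08079614e-04  2.71406916e-01 -9.62464559e-01]
 [ 1.33310337e-03 -9.62463644e-01 -2.71407362e-01]
 [-9.99998982e-01 -1.42096129e-03  1.27194684e-04]] 0.1
```

View pics/scene0.png

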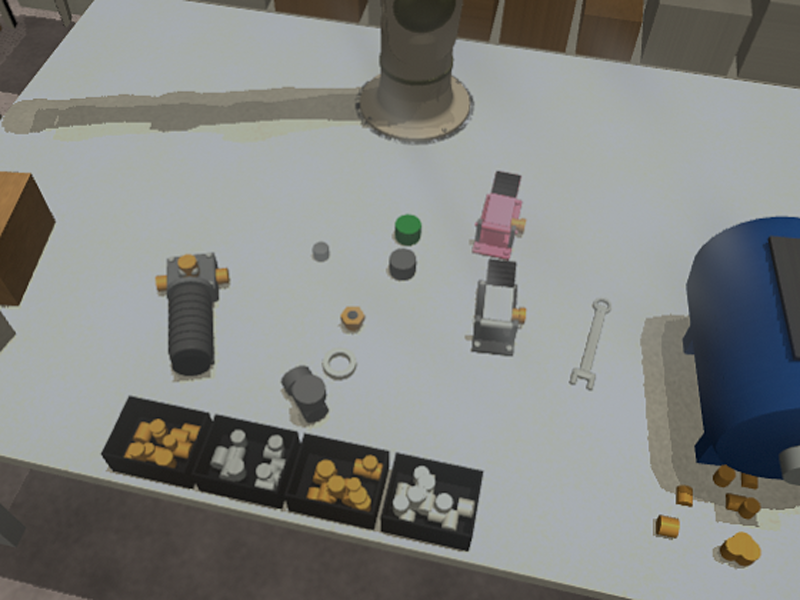

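View pics/top0.png

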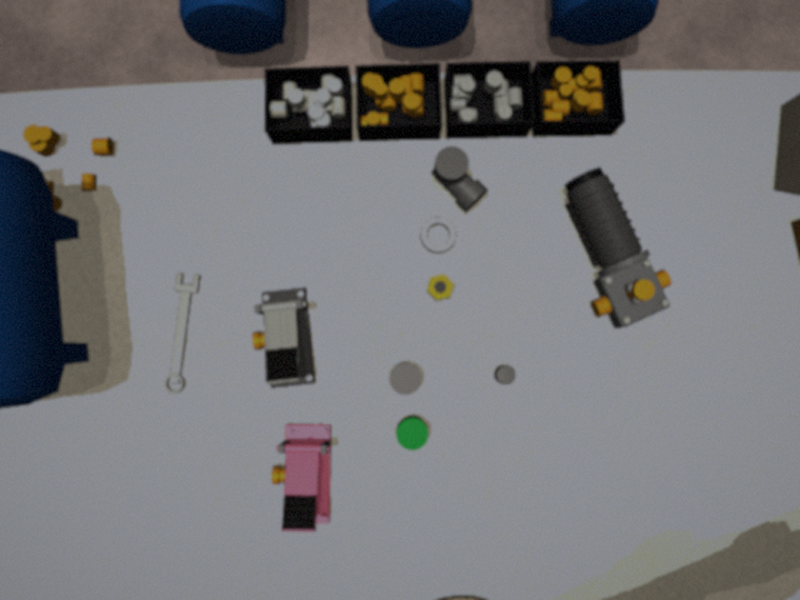

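The scene view shows the steel treadle at (495,300) with its pad at (502,272), the grey cap at (402,263), the spigot at (187,263), and the green and pink look-alikes. In the top view (800 px) the pad is at (282,363), the cap at (406,377), the spigot top at (643,290) and the pump motor up-left of it. Next I'll segment these and triangulate.

```bash
cat > h.py <<'E'
import cv2,numpy as np
def ray(s,p):
    u=cv2.undistortPoints(np.array([[p]],float),s["K"],np.array(s["dist_coeffs"],float))[0,0]
    d=s["R"].T@np.array([u[0],u[1],1.]); return -s["R"].T@s["t"],d/np.linalg.norm(d)
def onplane(s,p,z):
    o,d=ray(s,p); return o+d*(z-o[2])/d[2]
def tri(s1,p1,s2,p2):
    (o1,d1),(o2,d2)=ray(s1,p1),ray(s2,p2)
    a=np.linalg.lstsq(np.c_[d1,-d2],o2-o1,rcond=None)[0]
    x,y=o1+a[0]*d1,o2+a[1]*d2; return (x+y)/2,np.linalg.norm(x-y)
def blob(s,box,fn):  # box in 800x600 px; biggest contour with mask fn(rgb int, hsv)
    x0,y0,x1,y1=[int(v*.7) for v in box]; f=s["frame"][y0:y1,x0:x1]
    f=cv2.resize(f,None,fx=4,fy=4,interpolation=cv2.INTER_CUBIC)
    m=fn(cv2.cvtColor(f,cv2.COLOR_RGB2HSV).astype(int)).astype(np.uint8)
    c=max(cv2.findContours(m,cv2.RETR_EXTERNAL,cv2.CHAIN_APPROX_NONE)[0],key=cv2.contourArea)
    return (c[:,0,:].astype(float)+.5)/4-.5+[x0,y0]
E
python3 - <<'E'
from h import *; import pickle
S=pickle.load(open("pics/scene0.pkl","rb"));T=pickle.load(open("pics/top0.pkl","rb"))
np.set_printoptions(precision=4,suppress=True)
def hsv(s,p): 
    f=cv2.cvtColor(s["frame"],cv2.COLOR_RGB2HSV); return f[int(p[1]*.7),int(p[0]*.7)]
for n,s,ps in(("T",T,[(406,377),(283,364),(281,325),(643,290),(615,290),(380,330),(307,360)]),("S",S,[(402,257),(402,270),(502,272),(187,261),(187,273),(450,300),(494,298)])):
    print(n,[hsv(s,p).tolist() for p in ps])
def rect(c,s,z,name):
    w=np.array([onplane(s,p,z)[:2] for p in c],np.float32); r=cv2.minAreaRect(w); print(name,z,np.array(r[0]),np.array(r[1]),r[2]); return w
c=blob(T,(375,345,440,405),lambda h:h[...,2]<150); w=rect(c,T,.034,"cap"); print(cv2.minEnclosingCircle(w), cv2.minAreaRect(c.astype(np.float32))[0])
c=blob(T,(255,335,320,388),lambda h:h[...,2]<38); rect(c,T,.079,"pad");pt=cv2.minAreaRect(c.astype(np.float32))[0]
c2=blob(S,(480,255,525,292),lambda h:h[...,2]<50); rect(c2,S,.079,"padS");ps=cv2.minAreaRect(c2.astype(np.float32))[0]
print(tri(T,pt,S,ps))
g=lambda h:(h[...,1]>130)&(h[...,2]>120)&(h[...,0]<30)
c=blob(T,(620,265,662,312),g); w=rect(c,T,.072,"spig");print(cv2.minEnclosingCircle(w))
c=blob(S,(170,245,207,280),g); rect(c,S,.072,"spigS")
v=[]
for s,b in((T,(235,270,345,400)),(T,(580,240,690,340)),(S,(455,240,545,370)),(S,(140,230,240,310)),(S,(375,225,435,295)),(T,(375,345,440,445))):
    x0,y0,x1,y1=[int(k*.7) for k in b]; f=cv2.resize(s["frame"][y0:y1,x0:x1,::-1],(260,290),interpolation=cv2.INTER_CUBIC);v.append(f)
cv2.imwrite("pics/crops.png",np.vstack([np.hstack(v[:3]),np.hstack(v[3:])]))
E
```

```text
T [[0, 15, 105], [50, 38, 20], [27, 22, 128], [23, 202, 143], [24, 14, 89], [90, 2, 146], [45, 14, 36]]
S [[45, 5, 97], [60, 4, 61], [0, 0, 61], [20, 147, 167], [17, 76, 90], [78, 7, 173], [68, 6, 169]]
cap 0.034 [0.4623 0.0711] [0.098  0.0888] 88.27168273925781
((0.4664706289768219, 0.07356594502925873), 0.061541516333818436) (284.5, 261.5)
pad 0.079 [0.4915 0.2432] [0.0555 0.0578] 4.863553524017334
padS 0.079 [0.4935 0.269 ] [0.0068 0.0012] 7.51540470123291
(array([0.489 , 0.2576, 0.0679]), np.float64(0.024261954099157077))
spig 0.072 [ 0.5746 -0.2802] [0.0296 0.0293] 47.42829132080078
((0.5746129155158997, -0.2799496650695801), 0.015349756926298141)
spigS 0.072 [ 0.5756 -0.2813] [0.029  0.0284] 21.99443817138672
```

View pics/crops.png

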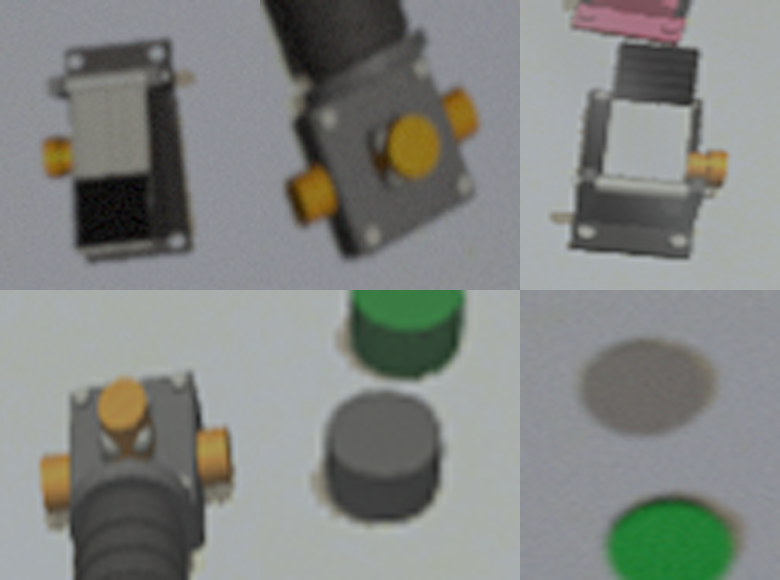

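Crops: the spigot top is a clean disc. The cap top and the pad need tighter thresholds, because shadow merged into the masks.

Run:
```python
from h import *; import pickle
S=pickle.load(open("pics/scene0.pkl","rb"));T=pickle.load(open("pics/top0.pkl","rb"))
np.set_printoptions(precision=4,suppress=True)
def rect(c,s,z,name):
    w=np.array([onplane(s,p,z)[:2] for p in c],np.float32); r=cv2.minAreaRect(w); print(name,z,len(c),np.array(r[0]),np.array(r[1]),r[2],"cen",np.array(cv2.fitEllipse(w)[0]),cv2.fitEllipse(w)[1])
for th in(115,122,128): rect(blob(T,(383,350,432,402),lambda h:h[...,2]<th),T,.034,f"capT{th}")
for th in(80,87): rect(blob(S,(383,243,420,285),lambda h:(h[...,2]>th)&(h[...,2]<125)),S,.034,f"capS{th}")
for th in(18,24,30): rect(blob(T,(255,335,320,388),lambda h:h[...,2]<th),T,.079,f"padT{th}")
for th in(80,100,120):
  c=blob(S,(480,255,525,283),lambda h:h[...,2]<th); rect(c,S,.079,f"padS{th}")
f=cv2.cvtColor(S["frame"],cv2.COLOR_RGB2HSV)[...,2]; print(f[178:206:2,336:368:2])
```

```text
capT115 0.034 253 [0.4569 0.0734] [0.0464 0.0466] 29.221181869506836 cen [0.4568 0.0731] (0.04565579444169998, 0.04691692814230919)
capT122 0.034 263 [0.4572 0.0728] [0.0482 0.0494] 35.046913146972656 cen [0.4569 0.0729] (0.04782496765255928, 0.04921231046319008)
capT128 0.034 273 [0.4572 0.0729] [0.0493 0.0516] 43.283203125 cen [0.457  0.0727] (0.04913396015763283, 0.05144670978188515)
capS80 0.034 253 [0.4682 0.0742] [0.0727 0.0485] 9.10236644744873 cen [0.4687 0.0743] (0.05022403225302696, 0.07479772716760635)
capS87 0.034 253 [0.4682 0.0742] [0.0727 0.0485] 9.10236644744873 cen [0.4687 0.0743] (0.05022403225302696, 0.07479772716760635)
padT18 0.079 636 [0.4829 0.249 ] [0.0369 0.0395] 3.5383615493774414 cen [0.4821 0.2491] (0.03524433448910713, 0.04014395922422409)
padT24 0.079 308 [0.4831 0.2488] [0.0382 0.0413] 3.0330982208251953 cen [0.4831 0.2489] (0.042696692049503326, 0.046179573982954025)
padT30 0.079 305 [0.4832 0.2488] [0.0389 0.0435] 4.569322109222412 cen [0.483  0.2486] (0.04411902278661728, 0.04864279180765152)
padS80 0.079 263 [0.4808 0.2499] [0.0481 0.0438] 8.5349731
[... 572 characters left out ...]
  63  61  60  55 169 174 173]
 [168 168 174  86  74  69  63  60  59  59  64  65  67 169 171 171]
 [168 168 166  85  80  75  71  67  66  63  61  59  63 178 172 172]
 [170 173 158  83  79  73  68  63  60  57  61  60  87 176 172 172]
 [170 168 150  87  85  79  75  69  69  65  62  59  97 175 172 172]
 [172 169 139  88  84  77  72  67  61  59  58  61 115 176 173 173]
 [126 154 124  90  89  85  78  74  70  67  64  58 116 174 173 176]
 [129 142 106  87  84  81  76  70  65  62  59  58 134 171 174 173]
 [ 95 102 149 173 160 141 135 134 122 100  63  50 114 152 173 172]
 [ 93  95 150 169 169 169 170 171 173 174 177 180  92 155 176 172]
 [ 90  93 153 168 169 169 169 170 171 171 172 177  76 156 176 175]]
```

Measured: pad centre (0.482, 0.249), the two views agreeing to about 2 mm. Cap (0.457, 0.073), diameter 48 mm as given. Spigot (0.575, -0.281), again agreeing in both views. I'll press the treadle now.

```bash
cat >> h.py <<'E'
def down(deg):
    c,s=np.cos(np.radians(deg)),np.sin(np.radians(deg)); return np.array([[0,c,s],[0,s,-c],[-1,0,0.]])
TIP=0.0841
E
python3 - <<'E'
from h import *; from workcell import robot; import pickle
x,y=.482,.249; R=down(-90)
def st(m): print(m,round(robot.current_clock(),2),robot.current_position().round(4),np.round(robot.current_wrist_force(),1))
robot.gripper_to(0,20); robot.goto([x,y,.13+TIP],R); st("above")
s=robot.snapshot("top"); cv2.imwrite("pics/a.png",s["frame"][170:290,130:290,::-1].repeat(4,0).repeat(4,1))
robot.servo_line([x,y,.082+TIP]); st("near")
robot.servo_line([x,y,.056+TIP],rate=.06); st("low")
z=.056
while robot.current_wrist_force()[2]<18 and z>.040:
    z-=.002; robot.servo_line([x,y,z+TIP],rate=.04); st(z)
robot.pause(.4); st("hold"); s=robot.snapshot("scene"); pickle.dump(s,open("pics/press.pkl","wb"))
cv2.imwrite("pics/press.png",s["frame"][150:270,290:410,::-1].repeat(5,0).repeat(5,1))
E
```

```text
above 5.01 [0.4824 0.2484 0.2141] [ 0.3 -0.1 -0.5]
near 5.53 [0.4823 0.2488 0.1662] [ 0.3 -0.4 -0.1]
low 6.11 [0.481  0.249  0.1404] [-4.  -0.2  7.5]
0.054 6.36 [0.4809 0.249  0.1385] [-4.7  0.6  8.2]
0.052 6.61 [0.4808 0.249  0.1367] [-6.3  0.4  9.6]
0.049999999999999996 6.86 [0.4807 0.249  0.1361] [-9.2 -2.1 29.1]
hold 7.26 [0.4807 0.249  0.1361] [-9.4 -2.6 29.7]
```

View pics/press.png

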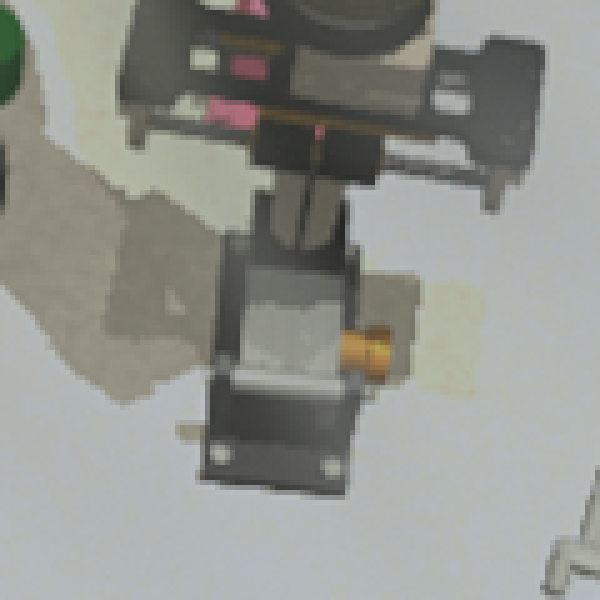

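The picture shows the closed fingers (300,230) on the pad with the plate level. Force jumped from 9.6 to 29 N at tip height 52 mm, matching the stop. Next: release the treadle and grasp the cap.

Run:
```python
from h import *; from workcell import robot; import pickle
R=down(-90)
def st(m): print(m,round(robot.current_clock(),2),robot.current_position().round(4),np.round(robot.current_wrist_force(),1),round(robot.current_gripper_width(),4))
robot.servo_line([.481,.249,.13+TIP]); st("up")
x,y=.457,.073
robot.goto([x,y,.10+TIP],R); robot.gripper_to(.085,40); st("above cap")
robot.servo_line([x,y,.008+TIP],rate=.12); st("down")
robot.gripper_to(.03,40); st("grip")
robot.servo_line([x,y,.13+TIP]); st("lift")
s=robot.snapshot("scene");t=robot.snapshot("top")
v=[cv2.resize(s["frame"][100:310,80:400,::-1],(800,525))]
cv2.imwrite("pics/lift.png",v[0]); pickle.dump((s,t),open("pics/lift.pkl","wb"))
```

```text
up 7.99 [0.4808 0.2489 0.2136] [-0.3  0.2  0.2] 0.0005
above cap 10.12 [0.457  0.073  0.1841] [ 0.5  0.5 -0.5] 0.0852
down 11.03 [0.4571 0.073  0.0925] [ 0.5 -0.  -0.5] 0.0849
grip 11.72 [0.457  0.073  0.0922] [ 0.2 -0.6  2.4] 0.0476
lift 12.68 [0.4567 0.0729 0.2136] [0.5 0.  0.6] 0.0475
```

View pics/lift.png

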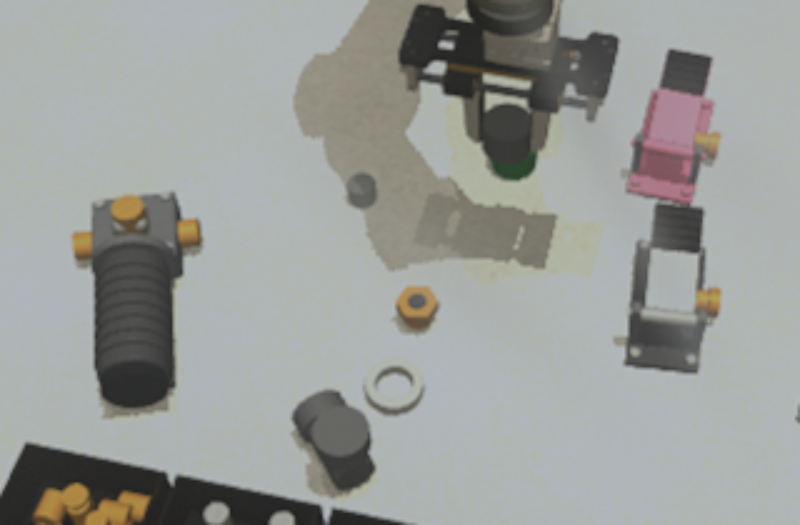

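The cap is gripped between the fingers (508,130) at width 47.5 mm, and the treadle is back up (677,230). I'll go above the spigot and compare the cap and spigot there.

Run:
```python
from h import *; from workcell import robot; import pickle
def st(m): print(m,round(robot.current_clock(),2),robot.current_position().round(4),np.round(robot.current_wrist_force(),1),round(robot.current_gripper_width(),4))
robot.goto([.575,-.281,.125+TIP],down(-66.5)); st("over")
s=robot.snapshot("scene");t=robot.snapshot("top"); pickle.dump((s,t),open("pics/over.pkl","wb"))
a=cv2.resize(s["frame"][120:240,80:200,::-1],(400,400),interpolation=cv2.INTER_CUBIC)
b=cv2.resize(t["frame"][130:270,390:530,::-1],(400,400),interpolation=cv2.INTER_CUBIC)
cv2.imwrite("pics/over.png",cv2.convertScaleAbs(np.hstack([a,b]),alpha=1.4,beta=10))
```

```text
over 14.18 [ 0.5753 -0.2792  0.209 ] [ 0.3  0.5 -0.3] 0.0476
```

View pics/over.png

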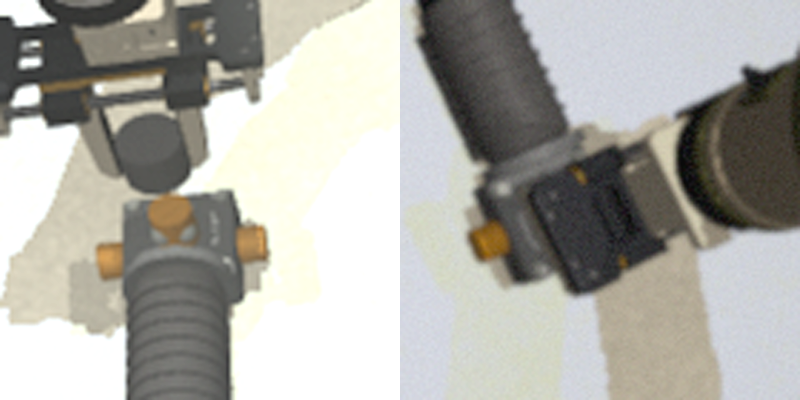

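Left half, scene view: the cap (150,150) is upright between the fingers and hangs above the spigot (172,215). Right half, top view: the gripper hides both. I'll fit the front bottom rim of the cap as a 48 mm circle on its plane, and the spigot top likewise, using the same camera.

Run:
```python
from h import *; from workcell import robot; import pickle
from scipy.optimize import least_squares
s,t=pickle.load(open("pics/over.pkl","rb")); print(robot.current_clock(),robot.current_position(),robot.current_eef_rot().round(3).tolist())
P=robot.current_position(); zb=P[2]-TIP-.008
v=cv2.cvtColor(s["frame"],cv2.COLOR_RGB2HSV)[...,2]; 
print(v[152:182,110:142:2])
f=cv2.resize(v[150:185,108:146],None,fx=4,fy=4,interpolation=cv2.INTER_CUBIC)
for th in(85,95,105):
    m=(f<th).astype(np.uint8); pts=[]
    for col in range(30,78,3):     # lowest dark->light transition of the cap
        r=[i for i in range(95,112) if m[i,col] and not m[i+1:i+4,col].any()]
        if r: pts.append(((col+.5)/4-.5+108,(r[0]+1)/4-.5+150))
    w=np.array([onplane(s,p,zb)[:2] for p in pts])
    q=least_squares(lambda c:np.hypot(*(w-c).T)-.024,P[:2],loss="soft_l1",f_scale=.001)
    print(th,len(pts),q.x.round(4),np.abs(q.fun).max().round(4))
g=lambda h:(h[...,1]>130)&(h[...,2]>120)&(h[...,0]<30)
S0=pickle.load(open("pics/scene0.pkl","rb"))
for th in(130,145): 
    c=blob(S0,(170,245,207,280),lambda h:(h[...,1]>100)&(h[...,2]>th)); w=np.array([onplane(S0,p,.072)[:2] for p in c],np.float32); print("spig",np.round(cv2.fitEllipse(w)[0],4),cv2.fitEllipse(w)[1])
```

```text
14.275 [ 0.57546998 -0.27896819  0.20920227] [[0.0, 0.401, -0.916], [0.001, -0.916, -0.401], [-1.0, -0.001, -0.0]]
[[ 52 117 139 148 149 148 146 148 145 147  73  48  52  65  72  96]
 [ 41 145 144 146 148 147 137 126 123 125 112  84  83  92  96 113]
 [ 39 128 142 147 148 125 102  78  69  77 116 107  95  94  94 102]
 [ 43 110 145 146 131  76  56  59  59  59  65  87  96  94  94  98]
 [ 55  93 148 142  87  58  60  62  62  62  61  54  89  94  93  83]
 [ 69  66 152 114  57  60  61  62  61  61  61  60  79  94  93  76]
 [ 79  47 147  75  60  61  61  62  62  62  63  62  78  94  92  82]
 [ 85  29 120  57  61  61  62  61  62  61  62  62  68  94  93  87]
 [ 92  35  78  61  61  61  60  62  62  62  62  63  59  95  94  91]
 [ 94  44  65  61  61  62  61  62  62  62  62  63  58  95  94  93]
 [ 93  61  49  61  61  61  61  61  61  62  62  62  52  93  93  93]
 [ 93  76  50  61  62  62  61  63  62  61  62  64  51  86  93  93]
 [ 93  81  46  62  60  62  62  62  62  62  63  61  51  78  94  93]
 [ 93  88  42  62  61  62  62  62  61  62  62  57  51  77  94  93]
 [ 93  95  46  62  62  63  61  63  61  61  62  
[... 550 characters left out ...]
 180]
 [138 140 143 143 112  50  54  55  54  55  53  49 115 184 180 181]
 [142 144 141 141 131  76  52  53  54  55  52  78 172 183 182 184]
 [140 143 139 138 141 123  76  52  53  58  71 124 182 170 161 157]
 [137 141 139 140 144 145 126 107  98  96 101 129 145 121 102  91]
 [140 142 139 142 140 131 126 122 121 118 110 109 107  78  64  66]
 [143 141 140 138 122 113  82  77 107 109 109 112 112  96  69  70]
 [144 140 140 130 103 109  73  83 111 109 112 113 111 104  72  70]]
85 9 [ 0.5721 -0.2807] 0.0005
95 7 [ 0.5726 -0.2808] 0.0004
105 7 [ 0.573  -0.2809] 0.0005
spig [ 0.575 -0.282] (0.029076771810650826, 0.030720166862010956)
spig [ 0.5747 -0.2822] (0.028251715004444122, 0.029681969434022903)
```

```bash
cat >> h.py <<'E'
from scipy.optimize import least_squares
def capfit(s,P):
    """cap axis from scene view: rims (top back edge, bottom front edge) fitted as 48 mm circles"""
    zb=P[2]-TIP-.008
    v=cv2.cvtColor(s["frame"],cv2.COLOR_RGB2HSV)[...,2]
    u0=cv2.projectPoints(np.array([[P[0],P[1],zb+.017]]),cv2.Rodrigues(s["R"])[0],s["t"],s["K"],np.array(s["dist_coeffs"],float))[0][0,0]
    x0,y0=int(u0[0])-14,int(u0[1])-18; f=cv2.resize(v[y0:y0+36,x0:x0+28],None,fx=4,fy=4,interpolation=cv2.INTER_CUBIC)
    m=(f<85).astype(np.uint8); lo,hi=[],[]
    for col in range(40,74,3):
        r=72
        while r<143 and m[r,col]: r+=1
        k=72
        while k>0 and m[k,col]: k-=1
        X=(col+.5)/4-.5+x0
        lo.append((X,r/4-.5+y0)); hi.append((X,(k+1)/4-.5+y0))
    out=[]
    for pts,z in((lo,zb),(hi,zb+.034)):
        w=np.array([onplane(s,p,z)[:2] for p in pts])
        q=least_squares(lambda c:np.hypot(*(w-c).T)-.024,P[:2],loss="soft_l1",f_scale=.0005); out.append(q.x); print(" rim",z.round(4),q.x.round(4),np.sort(np.abs(q.fun))[-3:].round(4))
    return np.mean(out,0)
E
python3 - <<'E'
from h import *; from workcell import robot
robot.servo_line([.5755,-.282,.095+TIP],rate=.1); robot.pause(.3); P=robot.current_position(); print(robot.current_clock(),P.round(4))
print(robot.current_q().round(3))
print(capfit(robot.snapshot("scene"),P).round(4))
E
```

```text
15.025 [ 0.5756 -0.2821  0.1796]
[ 0.564  0.662 -0.301  1.884  0.31   0.641 -1.088]
 rim 0.0875 [ 0.5993 -0.2987] [0.005  0.0055 0.0065]
 rim 0.1215 [ 0.575  -0.2831] [0.0003 0.0003 0.0005]
[ 0.5871 -0.2909]
```

Run:
```python
from h import *; import pickle
s,t=pickle.load(open("pics/over.pkl","rb"))
print(capfit(s,np.array([.57547,-.27897,.2092])).round(4))
```

```text
rim 0.1171 [ 0.5723 -0.2799] [0.0003 0.0006 0.0007]
 rim 0.1511 [ 0.5748 -0.2797] [0.0002 0.0003 0.0003]
[ 0.5735 -0.2798]
```

Cap sits about 2 mm behind the TCP along the port x axis, and averaging the two rims cancels the threshold bias. Corrected target TCP is (0.577, -0.281). I'll lower with a force check, expecting contact at tip 68 mm if it is on the balls and 80 mm if the rim is on the spigot top.

Run:
```python
from h import *; from workcell import robot
x,y=.577,-.281
def st(m): print(m,round(robot.current_clock(),2),robot.current_position().round(4),np.round(robot.current_wrist_force(),1),np.round(robot.current_torque(),2))
robot.servo_line([x,y,.084+TIP],rate=.08); robot.pause(.1); st("pre")
z=.082
while z>.069:
    z-=.0015; robot.servo_line([x,y,z+TIP],rate=.03); st(round(z,4))
    F=robot.current_wrist_force()
    if np.linalg.norm(F)>5: break
```

```text
pre 15.47 [ 0.577  -0.2809  0.1678] [ 0.  -0.4 -0.3] [-0.    0.06 -0.03]
0.0805 15.73 [ 0.5769 -0.281   0.1644] [ 0.1  0.5 -0.7] [-0.02 -0.01 -0.03]
0.079 15.98 [ 0.5769 -0.281   0.163 ] [ 0.   1.  -0.9] [-0.03 -0.03  0.03]
0.0775 16.23 [ 0.5769 -0.281   0.1615] [ 0.4 -0.3 -1.1] [-0.08  0.   -0.03]
0.076 16.48 [ 0.577 -0.281  0.16 ] [ 0.1 -0.2 -0. ] [-0.03  0.    0.06]
0.0745 16.73 [ 0.5769 -0.281   0.1585] [-0.1  0.2  0.7] [-0.01 -0.01 -0.05]
0.073 16.98 [ 0.577 -0.281  0.157] [-0.2  0.7 -0.1] [ 0.   -0.01 -0.05]
0.0715 17.23 [ 0.5769 -0.281   0.1555] [0.  1.3 0.4] [-0.09  0.   -0.02]
0.07 17.48 [ 0.577 -0.281  0.154] [-0.5 -0.6 -0.9] [-0.02 -0.01 -0.04]
0.0685 17.73 [ 0.5768 -0.281   0.1525] [-0.6  1.3 -0. ] [0.03 0.13 0.  ]
```

The rim passed the spigot top with no contact, so the alignment is good. Now I'll push on.

Run:
```python
from h import *; from workcell import robot
x,y=.577,-.281
def st(m): print(m,round(robot.current_clock(),2),robot.current_position().round(4),np.round(robot.current_wrist_force(),1),round(robot.current_gripper_width(),4))
robot.gripper_to(.03,55)
z=.0685
while z>.044:
    z-=.0015; robot.servo_line([x,y,z+TIP],rate=.03); st(round(z,4))
    F=robot.current_wrist_force()
    if F[2]>22 or np.hypot(F[0],F[1])>15: break
robot.pause(.5); st("hold")
s=robot.snapshot("scene")
cv2.imwrite("pics/home.png",cv2.convertScaleAbs(cv2.resize(s["frame"][130:250,80:200,::-1],(600,600),interpolation=cv2.INTER_CUBIC),alpha=1.4,beta=10))
```

```text
0.067 18.2 [ 0.577  -0.2809  0.1515] [-3.   0.7  6.4] 0.0473
0.0655 18.45 [ 0.5773 -0.281   0.1505] [-2.5  0.7  8.1] 0.0477
0.064 18.7 [ 0.5773 -0.281   0.1491] [-2.1  0.3  8.7] 0.0479
0.0625 18.95 [ 0.5772 -0.281   0.1473] [-1.4  2.3  6.1] 0.0481
0.061 19.2 [ 0.577  -0.281   0.1453] [-1.6  0.6  3.7] 0.0475
0.0595 19.45 [ 0.5768 -0.2809  0.143 ] [ 0.3 -0.  -4. ] 0.0477
0.058 19.7 [ 0.5766 -0.2809  0.1411] [  1.3  -0.5 -12.5] 0.0472
0.0565 19.95 [ 0.5766 -0.2809  0.1397] [  1.3   0.4 -16.4] 0.0476
0.055 20.2 [ 0.5767 -0.2809  0.1385] [  0.9  -0.1 -17.4] 0.0476
0.0535 20.45 [ 0.5767 -0.2809  0.1378] [-2.9  1.4 -9. ] 0.0474
0.052 20.7 [ 0.5773 -0.2811  0.1367] [-2.6  0.7 -1. ] 0.0475
0.0505 20.95 [ 0.5774 -0.2811  0.1363] [-4.9  2.3 10.9] 0.0474
0.049 21.2 [ 0.5773 -0.2811  0.1362] [-9.2  2.9 25.7] 0.0472
hold 21.7 [ 0.5774 -0.281   0.1362] [-9.1  2.8 24.9] 0.0478
```

View pics/home.png

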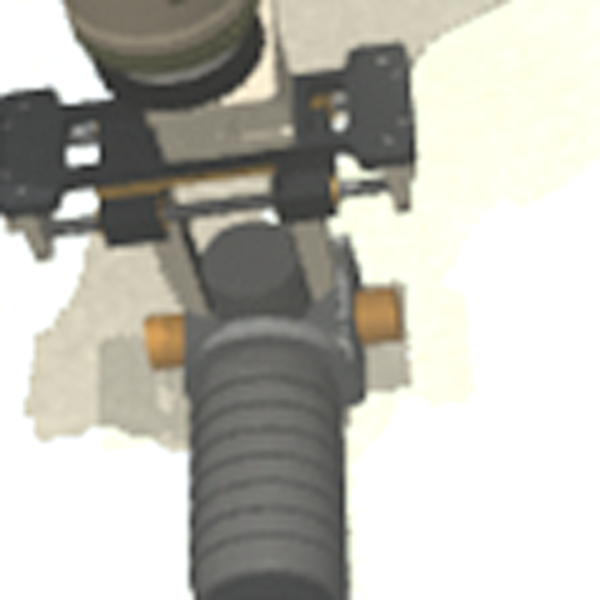

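The picture shows the cap (250,270) upright and low on the pump head, with the spigot covered. The force profile shows the resistance, then the snap-through, then a firm stop at tip 52.1 mm (52.0 expected for home). It is holding 25 N steadily, so I'm handing in.

Run:
```python
from workcell import robot
print(robot.current_wrist_force(),robot.current_position(),robot.current_clock()); robot.close_job()
```

```text
[-8.54918867  3.30761725 25.94551711] [ 0.57735997 -0.2810749   0.13621647] 21.75
the job is handed in; nothing more can be done
```

The job is done and handed in at 21.75 s of the 51 s allowed. No verdict is reported.

- **Treadle:** I pressed the pad down until the force jumped from 9.6 to 29 N, with the fingertips at 52 mm and the plate level. I then let go, and the later picture shows it back up.
- **Cap:** I pushed the big grey cap onto the spigot. The force peaked at about 9 N, swung to -17 N as it snapped over the balls, then met a hard stop at fingertip height 52.1 mm (52.0 expected for home).
- **At hand-in:** The gripper still held the cap and pressed it down with about 26 N, steady over the last 0.5 s. There was also a side force of about 9 N.
- **Other parts:** I never touched the other parts or the look-alikes. I did not re-measure their positions at the end.

**Checks that disagreed:**
- One cap measurement in the scene view was spoiled by a bad colour mask.
- The bottom-rim fit close to the spigot was also bad, so I discarded it.
- In the last usable picture the two rim fits differed by about 2.5 mm. I used their average, and the cap went onto the spigot without touching the rim.

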